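Serve two tea balls from the rocker-gate dispenser

TASK

Serve one portion of tea: with the fingertips, push the round tray along the table until it sits against the foot of the tea-ball dispenser, centred under the spout. Then press the dispenser's pad all the way down once, so that the gate at the other end of the rocker lifts and two tea balls roll onto the tray, and let the pad come fully back up so that the gate shuts on the remaining balls. Pick nothing up, do not touch the tea balls, and leave the canister, bell, key and comb where they are.

Things in the scene. Friction and masses are not known exactly. Their poses are not given: they have to be found in the camera images.
- dispenser: Steel tea-ball dispenser fixed to the table: open channel, 42 mm wide inside, walls 22 mm, sloping 14 degrees over a base plate. Origin on the table, mid front edge of the base (the foot); +x = downhill, the way balls roll out, z up. Base x -185 to 0, y -55 to 55, 10 mm thick. The spout overhangs the foot to x = 39, underside 41 mm up. Only the rocker stands above 125 mm.
- rocker (a joint): Rocker yoke over the channel on pins at dispenser x = -44, z = 96 mm. 0 = rest (gate shut, pad up), 0.42 rad = pad down on its stop; the gate clears the balls from about 0.34. A spring returns it (about 2 N at the pad at first, 4 N when down). While down, a hold-back rod on it stops ball 3: one full press lets out just the two front balls, in about 1 s; the others roll to the gate on release.
- pad (a point): Centre of the upper face of the black-topped press pad, 62 (along x) x 64 mm, on the rocker's uphill end. At rest at dispenser x = -110, z = 179 mm; fully down at x = -138, z = 145 (it swings down 34 and uphill 28, so follow it or press near x = -124). It slopes 12 degrees up towards the uphill end at rest, is level at mid stroke, 12 degrees the other way when down. Free space above.
- gate_edge (a point): Lower edge of the steel gate plate (36 mm wide) that closes the channel at the downhill end of the rocker, 19 mm above the channel floor at rest, about 40 mm when lifted.
- tray: Round rattan-look plastic tray, open on top, 190 mm across at the rim (184 at the bottom), 28 mm high, wall and floor 4 mm, 0.16 to 0.28 kg, loose on the table. Origin at the centre of its underside, z up.
- catch (a point): Point on the table where the tray's centre belongs: dispenser x = 100, y = 0 (the rim then stands 5 mm off the foot; 95 mm when it touches). z is at table height.
- tea1: Hard brown pressed tea ball, 36 mm diameter, 24 g, number 1 from the gate in the row of four in the channel. Origin at its centre.
- tea2: Hard brown pressed tea ball, 36 mm diameter, 24 g, number 2 from the gate in the row of four in the channel. Origin at its centre.
- tea3: Hard brown pressed tea ball, 36 mm diameter, 24 g, number 3 from the gate in the row of four in the channel. Origin at its centre.
- tea4: Hard brown pressed tea ball, 36 mm diameter, 24 g, number 4 from the gate in the row of four in the channel. Origin at its centre.
- canister: Stainless tea canister with a clip-on lid, 84 mm diameter, 122 mm tall, standing on the far side of the dispenser from the robot. Origin at the centre of its underside.
- bell: White plastic bicycle bell with a thumb lever, dome 55 mm across, 45 mm tall, on the far side of the dispenser. Origin at the centre of its underside.
- key: Silver car key, 32 mm head and a 46 mm blade along its x, 6 mm thick, lying on the robot's side of the dispenser. Origin under the centre of the head.
- comb: Small wooden comb, 120 x 38 mm, 6 mm thick, lying on the robot's side of the dispenser. Origin under its middle.

How it is judged:
On the way, in this order (a step that is already met when the one before it is completed fails the run):
1. the tray sits under the spout, its centre within 30 mm of the catch point, all balls still in the dispenser (horizontal distance between tray and catch below 0.03 m and x of each of tea1, tea2 in the frame of dispenser below 0.004 m and height (world z) of each of tea1, tea2 above 0.06 m), for 0.2 s.
2. the pad is pressed down and the gate lifts (rocker over 0.3 rad) (value of joint rocker above 0.3 rad), for 0.05 s.
3. the first two tea balls are in the tray (horizontal distance between each of tea1, tea2 and tray below 0.08 m and height (world z) of each of tea1, tea2 below 0.032 m), for 0.2 s.
At the end, for the whole second after the job is handed in: The tray stands under the spout (centre within 30 mm of the catch point) with the first two tea balls lying at rest on it (within 80 mm of its centre, slower than 50 mm/s), the other two are still in the channel behind the gate, and the pad is back up (rocker under 0.04 rad) (all of step 3 and horizontal distance between tray and catch below 0.03 m and x of each of tea3, tea4 in the frame of dispenser below 0.004 m and height (world z) of each of tea3, tea4 above 0.06 m and value of joint rocker below 0.04 rad and linear speed of tray below 0.02 m/s and linear speed of each of tea1, tea2 below 0.05 m/s); the robot touches nothing.
It fails at once if the tray is lifted or tipped (over 12 mm up or 0.15 rad) (height (world z) of tray above 0.012 m or angle between tray's own z axis and vertical above 0.15 rad).
It fails at once if a tea ball is touched by the robot (contact force between any of the fingers, the arm and tea1 above 0.2 N or contact force between any of the fingers, the arm and tea2 above 0.2 N or contact force between any of the fingers, the arm and tea3 above 0.2 N or contact force between any of the fingers, the arm and tea4 above 0.2 N).
It fails at once if a third tea ball is let out (not (x of tea3 in the frame of dispenser below 0.004 m and height (world z) of tea3 above 0.06 m) or not (x of tea4 in the frame of dispenser below 0.004 m and height (world z) of tea4 above 0.06 m)).
It fails at once if the canister, bell, key or comb is moved by more than 15 mm (distance of any of canister, bell, key, comb from where it was at the start of the episode above 0.015 m).
It also fails if it takes over 48 s, if anything falls off the work surface, if the arm or the gripper's body presses on something with over 40 N, if the wrist force passes 120 N, or if a joint passes its speed limit or range.

ROBOT

A 6-joint arm with a two-finger parallel gripper is mounted at the origin on the work surface. World frame = base frame: x ahead of the robot, y to its left, z up, the work surface at z = 0. Lengths are in m, angles in rad, forces in N, time in s.
With the tool pointing down it reaches from about 0.3 to 0.875 m from the base axis. Payload 6.4 kg.
Tool frame: the origin (TCP) lies at the very end of the fingers, on their centre line; the grasp point (between the pads) lies manip.pinch_z behind it (manip.pinch_z is the distance from the TCP to the grasp point, in m); z points along the fingers, y is the line along which they close (so a half turn about z gives the same grasp; the last joint's range is limited). The gripper opens to 85 mm and grips with 20 to 120 N. Pads are 22 mm wide; open, the fingers measure 114 mm over their backs; the gripper's body (76 mm by 85 mm) begins 54 mm behind the grasp point. The pads swing forward as they close: fully open they stand 13 mm farther back than shut.
Start: joints at [-1.319, 0.181, 1.607, -0, 1.354, -0.206], TCP at [0.254, -0.516, 0.231] pointing down, gripper open.
Joint ranges: [-2.99, 2.99], [-0.89, 2.07], [0.3, 2.58], [-1.14, 4.28], [0, 2.63], [-3.12, 3.12]. Speed limits (rad/s): [2.57, 2.57, 3.01, 3.14, 3.14, 3.14].

INTERFACE

Orientations are given as a rotation vector (axis times angle).
In Python, from cell import manip gives the robot as it stands. The module is installed in compiled form; this text tells all that it offers.
- The arm moves only by the shell command python3 -m handwheel 'ROWS' [FORCE]. ROWS is JSON, one flat list of numbers, 5 for each row, row after row: the opening in per cent of the stroke, from 0 (shut) to 100 (fully open), then the shift along the tool's x, y, z in m, then the turn about the tool's z in rad. A call has 1 to 8 rows; each row shifts and turns the commanded pose from where the row before left it, along the tool's axes as they then stand; what a row does not reach is not made up. A row lasts 1/10 s, in which the tool goes at most 50 mm and 8.59 degrees, less where a joint would pass 70% of its speed; a pose out of reach is approached as far as the arm can. A call is refused whole if a number of a shift passes 0.05 or a number of a turn 0.15, either way. A call with a gripper value outside its range is refused whole. The fingers move at their own pace and stop on an object; FORCE is the grip in N (left out, the last holds). Time passes only in rows, so rows that do not move let the fingers close. It gives the time, the measured TCP pose, the force, the opening and the grip force at its end, in the units of the state.
- manip.state(): the state, without advancing time (a new reading comes with each control period).
- manip.camera(name): name is "scene" or "side" or "wrist"; returns a dict with "pixels" (400x640x3 uint8, red, green, blue), "intrinsics" (3x3 intrinsics, pixels), "k1" (the pictures are not rectified: a ray, as slopes to the right and down, at radius r is drawn at 1 + k1 r^2 times it, then the intrinsics apply), "origin" and "attitude" of the camera in the world. Camera axes: x right, y down, z forward; pixel columns grow to the right and rows downward; lengths in m; the calibration is good to about 2 mm. A picture is of the moment at which its call begins. There is no depth.
- manip.close_job(): hands the job in; it is judged then, once.
The state is a dict: "time": time; "qpos": joint angles; "joint_velocities": joint speeds; "joint_torque": joint torques, N m; "position": TCP position; "tcp_rot": TCP orientation; "force": force on the tool from outside, world axes, zero at the start; "moment": the same for the moment, N m; "grip_width": finger opening in m; "gripper_force": force on a finger pad.
Only numpy, scipy, OpenCV 4.12 (cv2) and the standard library are available. Lean on these libraries where they do the work, as an engineer would, in place of code of your own. Each camera call takes 0.05 s, during which the arm holds its last target. There are 200 camera calls.

## Working session

There is one attempt and no reset: what is moved stays moved. The work goes in short steps, Python scripts to look and compute and a shell command to move; the robot and the scene stay as the last step left them, time stands still between calls to the robot, and variables do not carry over. Pictures are saved under pics/ and viewed, at most 10 in all, crops included, and the job is handed in when it is done.

```bash
mkdir -p pics
cat > h.py <<'E'
import numpy as np, cv2, pickle
from cell import manip
from scipy.spatial.transform import Rotation as R
def att(c):
    a=np.array(c["attitude"],float)
    return a if a.shape==(3,3) else (R.from_rotvec(a).as_matrix() if a.size==3 else R.from_quat(a).as_matrix())
def dist(c): return np.array([c["k1"],0,0,0],float)
def snap(n,f):
    c=manip.camera(n); cv2.imwrite(f"pics/{f}.png",np.array(c["pixels"])[:,:,::-1]); pickle.dump(c,open(f"pics/{f}.pkl","wb")); return c
def load(f): return pickle.load(open(f"pics/{f}.pkl","rb"))
def ray(c,uv):
    p=cv2.undistortPoints(np.array(uv,float).reshape(-1,1,2),np.array(c["intrinsics"],float),dist(c)).reshape(-1,2)
    return np.c_[p,np.ones(len(p))]@att(c).T
def atz(c,uv,z):
    d=ray(c,uv);o=np.array(c["origin"],float); return o+d*((z-o[2])/d[:,2])[:,None]
def proj(c,P):
    A=att(c); rv,_=cv2.Rodrigues(A.T); t=-A.T@np.array(c["origin"],float)
    return cv2.projectPoints(np.array(P,float).reshape(-1,1,3),rv,t,np.array(c["intrinsics"],float),dist(c))[0].reshape(-1,2)
E
python3 - <<'E'
from h import *
for n in("scene","side"):
    c=snap(n,n+"0"); print(n,c["origin"],c["attitude"],c["intrinsics"],c["k1"])
print(manip.state(),manip.pinch_z)
E
```

```text
scene [1.075971   0.23875201 0.75007465] [-1.70242201 -1.9119947   0.74257136] [[510.49548075   0.         310.79340064]
 [  0.         510.49548075 205.17018511]
 [  0.           0.           1.        ]] -0.1399238517116634
side [-0.00470141  0.65201485  0.58054572] [-0.96597209  2.27524939 -1.22715179] [[442.19078915   0.         315.76012014]
 [  0.         442.19078915 198.9728887 ]
 [  0.           0.           1.        ]] -0.05489270045424374
{'time': 0.1, 'qpos': array([-1.31928100e+00,  1.81486256e-01,  1.60791318e+00, -7.78867609e-06,
        1.35383222e+00, -2.06293101e-01]), 'joint_velocities': array([ 0.00070352, -0.00200819, -0.00287286,  0.00193921, -0.00104469,
       -0.00093768]), 'joint_torque': array([-1.70119811e-04, -4.45880556e+01, -3.52235913e+01, -3.79487174e-04,
        4.15825038e-03,  7.94761036e-06]), 'position': array([ 0.2540275 , -0.51527436,  0.23046079]), 'tcp_rot': array([-3.05804990e+00, -7.12491028e-01,  7.01139861e-05]), 'force': array([-0.00490021,  0.20738301, -0.23743391]), 'moment': array([-0.07096959, -0.01703952, -0.01356748]), 'gripper_force': 0.0, 'grip_width': 0.08553836038896864} 0.0187
```

View pics/scene0.png

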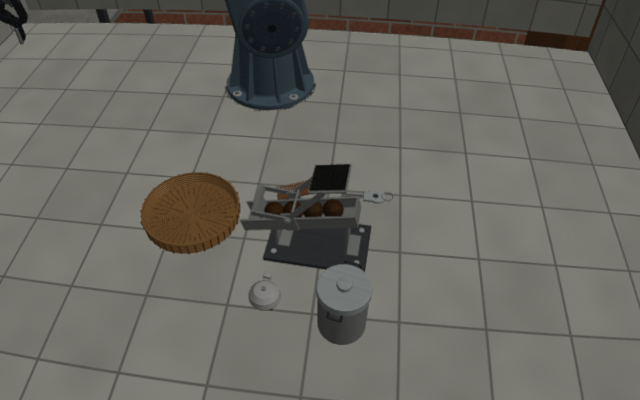

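View pics/side0.png

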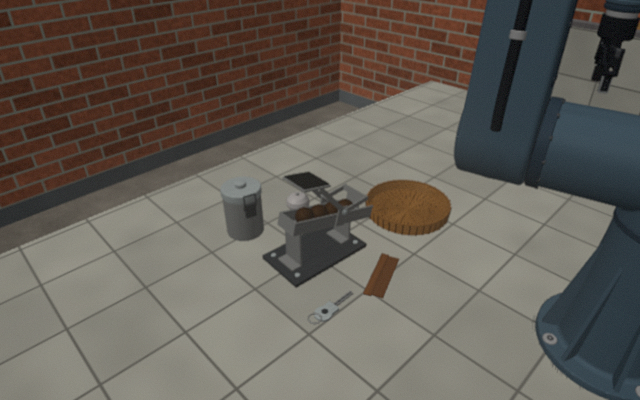

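The scene picture shows the tray at about (191,212) on the left and the dispenser base with corners (265,264), (370,268) and (371,224). The pad is at (330,178) and the spout points left. In the side picture the base corners are (264,258), (295,281) and (366,243), the pad is at (306,181), the tray at (408,207), the key at (325,312) and the comb at (381,275).

Run:
```python
from h import *
s=load("scene0");d=load("side0")
np.set_printoptions(precision=4,suppress=True)
print("base scene",atz(s,[(265,264),(370,268),(371,224)],.01)[:,:2])
print("base side",atz(d,[(264,258),(295,281),(366,243)],.01)[:,:2])
# tray: fit silhouette by colour
for n,c,(x0,x1,y0,y1) in(("s",s,(130,245,165,255)),("d",d,(362,456,175,240))):
    im=np.array(c["pixels"]);hsv=cv2.cvtColor(im,cv2.COLOR_RGB2HSV)
    m=np.zeros(im.shape[:2],np.uint8);m[y0:y1,x0:x1]=((hsv[...,1]>110)&(hsv[...,0]<22))[y0:y1,x0:x1]
    k,l,st,_=cv2.connectedComponentsWithStats(m);i=1+np.argmax(st[1:,4]);m=(l==i).astype(np.uint8)
    best=None
    from scipy.optimize import minimize
    def f(p):
        a=np.linspace(0,2*np.pi,60)
        P=np.r_[np.c_[p[0]+.095*np.cos(a),p[1]+.095*np.sin(a),0*a+.028],np.c_[p[0]+.092*np.cos(a),p[1]+.092*np.sin(a),0*a]]
        h=cv2.convexHull((proj(c,P)*16).astype(np.int32))
        z=np.zeros_like(m);cv2.fillConvexPoly(z,h,1,shift=4);return float((z!=m).sum())
    g=atz(c,[np.mean(np.argwhere(m)[:,::-1],0)],.015)[0,:2]
    r=minimize(f,g,method="Nelder-Mead",options=dict(initial_simplex=[g,g+[.01,0],g+[0,.01]]));print(n,r.x,r.fun,m.sum())
def tri(a,b):
    o1,o2=np.array(s["origin"]),np.array(d["origin"]);u=ray(s,[a])[0];v=ray(d,[b])[0]
    t=np.linalg.lstsq(np.c_[u,-v],o2-o1,rcond=None)[0];A,B=o1+u*t[0],o2+v*t[1];return (A+B)/2,np.linalg.norm(A-B)
print("pad",tri((330,178),(307,181)))
print("key,comb",atz(d,[(325,312),(310,322),(352,293),(388,255),(397,260),(363,292),(381,297)],.006)[:,:2])
print("bell,can",atz(s,[(265,300),(342,335)],0)[:,:2])
# crops
a=cv2.resize(cv2.imread("pics/scene0.png")[150:280,230:390],None,fx=4,fy=4,interpolation=2)
b=cv2.resize(cv2.imread("pics/side0.png")[160:290,250:390],None,fx=4,fy=4,interpolation=2)
cv2.imwrite("pics/c1.png",a);cv2.imwrite("pics/c2.png",b)
```

```text
base scene [[0.562  0.0901]
 [0.5496 0.2756]
 [0.4481 0.2731]]
base side [[0.5471 0.2699]
 [0.4564 0.269 ]
 [0.4381 0.0911]]
s [ 0.4562 -0.0762] 244.0 6212
d [ 0.4606 -0.0776] 300.0 3557
pad (array([0.4991, 0.196 , 0.1751]), np.float64(0.0014146770318875452))
key,comb [[0.3669 0.2799]
 [0.3687 0.3134]
 [0.3651 0.2134]
 [0.3856 0.0847]
 [0.3638 0.0839]
 [0.353  0.1974]
 [0.3224 0.1839]]
bell,can [[0.6293 0.1013]
 [0.6803 0.237 ]]
```

View pics/c1.png

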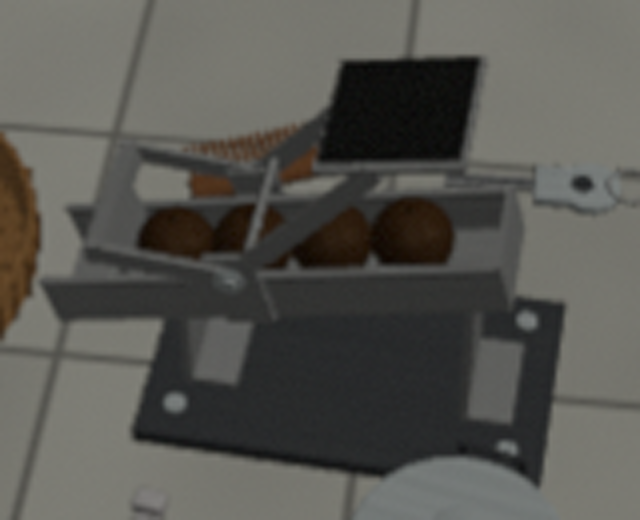

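View pics/c2.png

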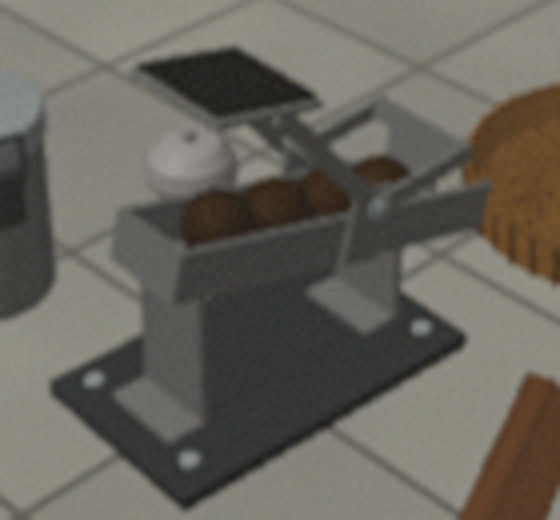

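The crops give these top-face base corners. In the scene picture: far foot corner (264,257.5), robot-side uphill corner (370.7,225.8). In the side picture: (263,257), (295.7,284) and (366.2,244.5). The balls stand behind the gate in a row. I'll fit the pose from these.

Run:
```python
from h import *
from scipy.optimize import least_squares
np.set_printoptions(precision=4,suppress=True)
s=load("scene0");d=load("side0")
L=np.array([[0,.055],[-.185,-.055],[-.185,.055],[-.185,-.055],[0,-.055]])
W=np.r_[atz(s,[(264,257.5),(370.7,225.8)],.01),atz(d,[(263,257),(295.7,284),(366.2,244.5)],.01)][:,:2]
pad=np.array([.4991,.196])
def T(p,q): c,n=np.cos(p[2]),np.sin(p[2]);return q@np.array([[c,n],[-n,c]])+p[:2]
r=least_squares(lambda p:np.r_[(T(p,L)-W).ravel(),(T(p,np.array([[-.110,0]]))[0]-pad)],[.5,.09,-1.57])
p=r.x;print(p,r.fun.reshape(-1,2)*1000)
print("catch",T(p,np.array([[.1,0]])),"pad",T(p,np.array([[-.11,0.],[-.124,0],[-.138,0]])), "dir",np.cos(p[2]),np.sin(p[2]))
print(T(p,np.array([[-.110,0.]])), proj(s,np.r_[T(p,np.array([[-.11,0.]]))[0],.179]),proj(d,np.r_[T(p,np.array([[-.11,0.]]))[0],.179]))
print(R.from_rotvec(manip.state()["tcp_rot"]).as_matrix())
```

```text
[ 0.4918  0.0875 -1.6297] [[-1.4352 -1.5802]
 [-4.845   2.6363]
 [ 6.7171 -0.6029]
 [-1.8342  2.0891]
 [ 2.2448 -3.8026]
 [-0.8476  1.2603]]
catch [[ 0.4859 -0.0124]] pad [[0.4983 0.1973]
 [0.4991 0.2112]
 [0.4999 0.2252]] dir -0.05883654297679592 -0.9982676300524522
[[0.4983 0.1973]] [[330.5403 175.6697]] [[306.418  179.7373]]
[[ 0.897   0.442  -0.0004]
 [ 0.442  -0.897   0.0016]
 [ 0.0003 -0.0016 -1.    ]]
```

The fit is consistent to within a few mm. The tray is at (0.458,-0.077) and the catch at (0.486,-0.012), so I'll push along (0.394,0.919) for about 71 mm, with both open fingers straddling the back of the tray.

```bash
python3 -m handwheel '[100,0,0,0,-0.142, 100,0,0,0,-0.142, 100,0,0,0,-0.142, 100,0,0,0,-0.142, 100,0,0,0,-0.142, 100,0,0,0.04,0, 100,0,0,0.04,0, 100,0,0,0.04,0]'; python3 -m handwheel '[100,0.045,0.002,0,0, 100,0.045,0.002,0,0, 100,0.045,0.002,0,0, 100,0.045,0.002,0,0, 100,0.045,0.002,0,0, 100,0.045,0.002,0,0, 100,0.045,0.003,0,0, 100,0,0,0,0]'
python3 - <<'E'
from h import *
print(R.from_rotvec(manip.state()["tcp_rot"]).as_matrix().round(3), manip.state()["position"]);E=0
E
```

```text
time: 0.9
position: [0.2541, -0.5156, 0.11]
tcp_rot: [2.621, 1.732, -0.0]
force: [0.1, 0.1, 0.1]
grip_width: 0.0852
gripper_force: 0.0
time: 1.7
position: [0.3924, -0.227, 0.1107]
tcp_rot: [-2.614, -1.738, -0.001]
force: [-0.8, 0.3, -0.6]
grip_width: 0.0853
gripper_force: 0.0
[[ 0.387  0.922 -0.001]
 [ 0.922 -0.387  0.003]
 [ 0.002 -0.002 -1.   ]] [ 0.39241905 -0.22698943  0.11068123]
```

```bash
python3 -m handwheel '[100,0,0.002,0.04,0, 100,0,0,0.04,0, 100,0,0,0.018,0, 100,0.02,0,0,0, 100,0.02,0,0,0, 100,0.012,0,0,0, 100,0.008,0,0,0, 100,0.006,0,0,0]'; python3 -m handwheel '[100,0.006,0,0,0, 100,0.006,0,0,0, 100,0.007,0,0,0, 100,0.007,0,0,0, 100,0.007,0,0,0, 100,0.007,0,0,0, 100,0.006,0,0,0, 100,0.004,0,0,0]'
python3 - <<'E'
from h import *
snap("scene","scene1");snap("side","side1")
a=cv2.imread("pics/scene1.png")[100:300,100:400];b=cv2.imread("pics/side1.png")[130:330,230:530]
cv2.imwrite("pics/p1.png",cv2.resize(np.vstack([a,b]),None,fx=1.5,fy=1.5))
E
```

```text
time: 2.5
position: [0.4195, -0.1719, 0.0134]
tcp_rot: [2.62, 1.732, 0.0]
force: [0.3, -0.0, -0.0]
grip_width: 0.0852
gripper_force: 0.0
time: 3.3
position: [0.4391, -0.1255, 0.0133]
tcp_rot: [2.621, 1.732, -0.0]
force: [-0.5, -2.8, 1.5]
grip_width: 0.0852
gripper_force: 1.4
```

View pics/p1.png

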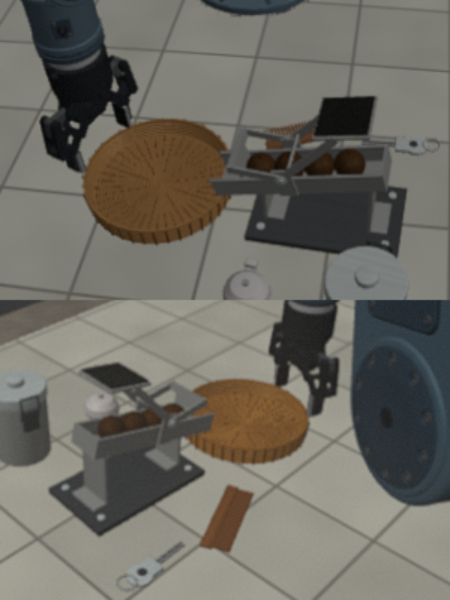

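The tray is moving squarely between the two fingers, with its centre near scene (208,220), and its edge is now under the spout. About 25 mm remain.

```bash
python3 -m handwheel '[100,0.004,0,0,0, 100,0.005,0,0,0, 100,0.005,0,0,0, 100,0.004,0,0,0, 100,0.003,0,0,0, 100,0.002,0,0,0, 100,0,0,0,0]'
cat > tray.py <<'E'
from h import *
import sys
from scipy.optimize import minimize
for n,(x0,x1,y0,y1) in(("scene",(130,300,150,280)),("side",(330,456,170,250))):
    c=snap(n,n+sys.argv[1])
    hsv=cv2.cvtColor(np.array(c["pixels"]),cv2.COLOR_RGB2HSV)
    m=np.zeros((400,640),np.uint8);m[y0:y1,x0:x1]=((hsv[...,1]>110)&(hsv[...,0]<22))[y0:y1,x0:x1]
    k,l,st,_=cv2.connectedComponentsWithStats(m);m=(l==1+np.argmax(st[1:,4])).astype(np.uint8)
    ok=(m>0)|(hsv[...,2]>90)   # ignore dark/grey occluders
    def f(p):
        a=np.linspace(0,2*np.pi,60)
        P=np.r_[np.c_[p[0]+.095*np.cos(a),p[1]+.095*np.sin(a),0*a+.028],np.c_[p[0]+.092*np.cos(a),p[1]+.092*np.sin(a),0*a]]
        z=np.zeros_like(m);cv2.fillConvexPoly(z,cv2.convexHull((proj(c,P)*16).astype(np.int32)),1,shift=4);return float(((z!=m)&ok).sum())
    g=np.array([.48,-.02]);r=minimize(f,g,method="Nelder-Mead",options=dict(initial_simplex=[g,g+[.02,0],g+[0,.02]]));print(n,r.x,r.fun,m.sum())
E
python3 tray.py 2
```

```text
time: 4.1
position: [0.448, -0.1045, 0.0133]
tcp_rot: [-2.621, -1.732, -0.0]
force: [-0.0, -1.4, 1.5]
grip_width: 0.0852
gripper_force: 1.0
scene [ 0.48317644 -0.01945675] 311.0 6072
side [ 0.48582599 -0.02107408] 474.0 3070
```

```bash
python3 -m handwheel '[100,0.003,0,0,0, 100,0.002,0,0,0, 100,0,0,0,0, 100,-0.01,0,0,0, 100,-0.02,0,0,0, 100,-0.02,0,0,0, 0,0,0,-0.04,0, 0,0,0,-0.045,0]'; python3 -m handwheel '[0,0,0,-0.045,0, 0,0,0,-0.045,0, 0,0,0,-0.045,0, 0,0,0,-0.03,0, 0,0,0,0,0]'; python3 tray.py 3; python3 -m handwheel '[0,0.044,-0.009,0,0, 0,0.044,-0.009,0,0, 0,0.044,-0.009,0,0, 0,0.044,-0.009,0,0, 0,0.044,-0.009,0,0, 0,0.044,-0.009,0,0, 0,0.044,-0.009,0,0, 0,0.044,-0.009,0,0]'
```

```text
time: 5.0
position: [0.4278, -0.1458, 0.0972]
tcp_rot: [-2.618, -1.726, 0.003]
force: [0.3, -0.4, 1.4]
grip_width: 0.0591
gripper_force: 0.0
time: 5.5
position: [0.4322, -0.1479, 0.2682]
tcp_rot: [2.614, 1.727, 0.006]
force: [0.4, -0.3, -0.1]
grip_width: 0.0001
gripper_force: 0.0
scene [ 0.48469223 -0.01449597] 186.0 6056
side [ 0.48714993 -0.01303509] 475.0 3001
time: 6.4
position: [0.5008, 0.2074, 0.2606]
tcp_rot: [-2.619, -1.731, 0.006]
force: [0.9, -0.1, 0.4]
grip_width: 0.0
gripper_force: 0.0
```

The tray is within about 3 mm of the catch. Next I lower the tool to above the pad and check.

```bash
python3 -m handwheel '[0,0.003,-0.003,0.03,0, 0,0,0,0.025,0, 0,0,0,0,0]'
python3 - <<'E'
from h import *
print(manip.state()["position"])
snap("scene","scene4");snap("side","side4")
a=cv2.imread("pics/scene4.png")[100:280,200:440];b=cv2.imread("pics/side4.png")[110:290,230:470]
cv2.imwrite("pics/p4.png",cv2.resize(np.vstack([a,b]),None,fx=1.6,fy=1.6,interpolation=2))
E
```

```text
time: 6.7
position: [0.4963, 0.2094, 0.202]
tcp_rot: [-2.616, -1.731, 0.017]
force: [-0.3, 0.3, 0.0]
grip_width: 0.0
gripper_force: 0.0
[0.49629066 0.20938636 0.20198831]
```

View pics/p4.png

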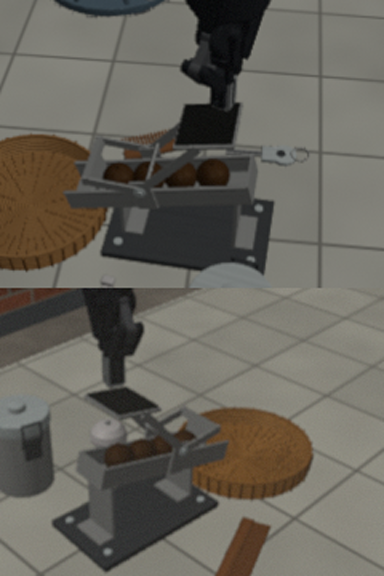

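The fingertips are over the middle of the pad's uphill half in both views (scene crop (228,108), side crop (115,385)). Pressing now.

```bash
python3 -m handwheel '[0,0,0,0.015,0, 0,0,0,0.008,0, 0,0,0,0.01,0, 0,0,0,0.01,0, 0,0,0,0.008,0, 0,0,0,0.003,0, 0,0,0,0,0]'
```

```text
time: 7.5
position: [0.5018, 0.2127, 0.1561]
tcp_rot: [-2.619, -1.731, -0.01]
force: [-1.6, 10.6, 13.0]
grip_width: -0.0
gripper_force: 6.5
```

```bash
python3 -m handwheel '[0,0.003,0,0.004,0, 0,0.002,0,0.002,0, 0,0,0,0,0]'
python3 - <<'E'
from h import *
snap("scene","scene5");snap("side","side5")
a=cv2.imread("pics/scene5.png")[100:280,200:440];b=cv2.imread("pics/side5.png")[110:290,230:470]
cv2.imwrite("pics/p5.png",cv2.resize(np.vstack([a,b]),None,fx=1.6,fy=1.6,interpolation=2))
E
```

```text
time: 7.8
position: [0.5025, 0.2171, 0.1497]
tcp_rot: [-2.618, -1.731, -0.006]
force: [-5.7, 10.0, 12.7]
grip_width: 0.0004
gripper_force: 7.3
```

View pics/p5.png

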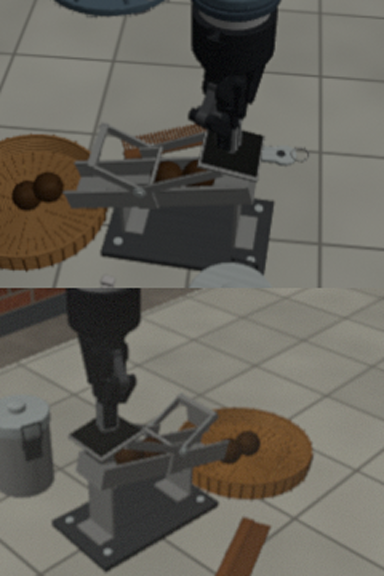

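The gate is lifted and both balls are on the tray (scene crop (25,193) and (48,186)). The other two are held back. I hold briefly, then release.

```bash
python3 -m handwheel '[0,0,0,0,0, 0,0,0,0,0, 0,0,0,0,0, 0,0,0,0,0, 0,-0.003,0,-0.006,0, 0,-0.003,0,-0.01,0, 0,0,0,-0.015,0, 0,0,0,-0.02,0]'; python3 -m handwheel '[0,0,0,-0.03,0, 0,0,0,-0.03,0, 0,0,0,0,0, 0,0,0,0,0, 0,0,0,0,0, 0,0,0,0,0, 0,0,0,0,0, 0,0,0,0,0]';python3 -m handwheel '[0,0,0,0,0, 0,0,0,0,0, 0,0,0,0,0, 0,0,0,0,0, 0,0,0,0,0, 0,0,0,0,0, 0,0,0,0,0, 0,0,0,0,0]'
python3 tray.py 6
python3 - <<'E'
from h import *
a=cv2.imread("pics/scene6.png")[100:280,200:440];b=cv2.imread("pics/side6.png")[110:290,230:470]
cv2.imwrite("pics/p6.png",cv2.resize(np.vstack([a,b]),None,fx=1.6,fy=1.6,interpolation=2))
E
```

```text
time: 8.7
position: [0.499, 0.2081, 0.1985]
tcp_rot: [-2.621, -1.731, 0.005]
force: [-0.1, -1.0, -0.4]
grip_width: -0.0
gripper_force: 0.0
time: 9.5
position: [0.4997, 0.2088, 0.2585]
tcp_rot: [-2.621, -1.732, 0.002]
force: [-0.6, 1.1, 0.3]
grip_width: -0.0001
gripper_force: 0.0
time: 10.3
position: [0.5, 0.2088, 0.2593]
tcp_rot: [2.621, 1.732, 0.0]
force: [0.2, -0.2, 0.0]
grip_width: 0.0
gripper_force: 0.0
scene [ 0.48507066 -0.01468714] 222.0 6041
side [ 0.48572906 -0.01154759] 344.0 2885
```

View pics/p6.png

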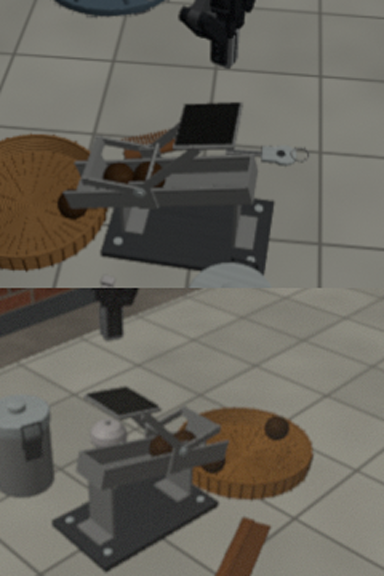

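The pad is up, the gate is shut on two balls, and the other two are on the tray, possibly still rolling (scene crop (72,205), side crop (275,428)). I let them settle and compare frames.

```bash
W='[0,0,0,0,0, 0,0,0,0,0]'; for i in 1 2 3 4; do python3 -m handwheel '[0,0,0,0,0, 0,0,0,0,0, 0,0,0,0,0, 0,0,0,0,0, 0,0,0,0,0, 0,0,0,0,0, 0,0,0,0,0, 0,0,0,0,0]' >/dev/null
python3 - <<'E'
from h import *
snap("side","w$i"); c=cv2.imread("pics/w$i.png").astype(int)
p=cv2.imread("pics/"+("side6" if $i==1 else "w%d"%($i-1))+".png").astype(int)
print((abs(c-p).max(2)>35)[170:250,340:456].sum(), manip.state()["time"])
E
done
python3 - <<'E'
from h import *
snap("scene","scene7")
a=cv2.imread("pics/scene7.png")[100:280,200:440];b=cv2.imread("pics/w4.png")[110:290,230:470]
cv2.imwrite("pics/p7.png",cv2.resize(np.vstack([a,b]),None,fx=1.6,fy=1.6,interpolation=2))
E
```

```text
0 11.25
0 12.1
0 12.95
0 13.8
```

View pics/p7.png

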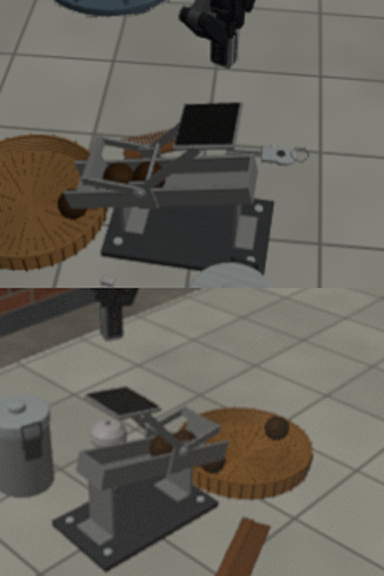

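Nothing has moved over 3.4 s. I check both balls' positions against the tray before handing in.

Run:
```python
from h import *
d=load("w4");s=load("scene7");T=np.array([.486,-.0125])
for c,p in((d,(402,197)),(d,(363,217)),(s,(245,228))):
    w=atz(c,[p],.022)[0]; print(w.round(3),np.linalg.norm(w[:2]-T).round(3),proj(s,w).round())
```

```text
[ 0.482 -0.086  0.022] 0.074 [[181. 217.]]
[0.492 0.039 0.022] 0.052 [[244. 227.]]
[0.494 0.041 0.022] 0.054 [[245. 228.]]
```

```bash
python3 -c "from cell import manip; print(manip.close_job())"
```

```text
the job is handed in; nothing more can be done
None
```

The job is handed in, though no verdict came back: the tray is within about 3 mm of the catch point with two tea balls at rest on it (about 53 and 74 mm from its centre, limit 80), and the pad is back up with the gate shut on the other two.

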